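Hold a hinged flap on its balance point

ROBOT

A 6-joint arm with a two-finger parallel gripper is mounted at the origin on a cart in front of the work surface, level with it; the furniture and walls round the work are solid. World frame = base frame: x ahead of the robot, y to its left, z up, the work surface at z = 0. Lengths are in m, angles in rad, forces in N, time in s.
With the tool pointing down it reaches from about 0.35 to 0.775 m from the base axis. Payload 5.5 kg.
Tool frame: the origin (TCP) lies at the very end of the fingers, on their centre line; the grasp point (between the pads) lies 19 mm behind it; x points along the fingers, y is the direction in which the jaws open and shut, and the axes are right-handed (so a half turn about x gives the same grasp; the last joint's range is limited). The gripper opens to 85 mm and grips with 20 to 120 N. Pads are 22 mm wide; open, the fingers measure 114 mm over their backs; the gripper's body (76 mm by 85 mm) begins 54 mm behind the grasp point. The pads swing forward as they close: fully open they stand 13 mm farther back than shut.
Start: joints at [-1.474, 0.313, 0.046, 1.304, 0, 1.431], TCP at [0.135, -0.559, 0.231] pointing down, gripper open.
Joint ranges: [-2.76, 2.76], [-0.86, 1.69], [-1.03, 1.26], [-2.2, 2.34], [-1.47, 1.5], [-3.14, 3.14]. Speed limits (rad/s): [2.57, 2.57, 3.14, 3.14, 3.14, 3.14].

INTERFACE

Orientations are given as a unit quaternion [w, x, y, z].
In Python, from workcell import readout, cams, env, finder gives the robot as it stands.
- The arm moves only by the tool drive_tool, never from a script. Its argument "moves" is a list that holds one entry, the list of rows, each a list of 7 numbers: the shift along the tool's x, y, z in m, then the turn, a rotation vector about the tool's x, y, z in rad, then the closure in counts, from 0 (fully open) to 255 (shut). A call has exactly 5 rows; each row is the pose to reach, as a shift and turn from the pose measured when the call began, along the tool's axes at that moment; what a row does not reach only later rows make up. A row lasts 1/8 s, in which the tool goes at most 62.5 mm and 10.7 degrees, less where a joint would pass 70% of its speed; a pose out of reach is approached as far as the arm can. A call with a gripper value outside its range is refused whole. The fingers move at their own pace and stop on an object; "squeeze" is the grip in N (left out, the last holds). Time passes only in rows, so rows that repeat a pose let the fingers close, or fill a call up. It gives the time, the measured TCP pose, the force and the opening at its end, in the units of the state.
- readout.get_state(): the state, without advancing time (a new reading comes with each control period).
- cams.read_camera(name): name is "scene" or "top"; returns the picture (420x560x3 uint8, blue, green, red); there is no depth.
- cams.camera_params(name): a dict with "mtx" (3x3 intrinsics, pixels), "R" (3x3) and "t" (3): a world point X has camera coordinates R X + t. Camera axes: x right, y down, z forward; pixel columns grow to the right and rows downward; lengths in m; the calibration is good to about 2 mm. A picture is of the moment at which its call begins. camera_params takes no time and is no camera call.
- env.hand_in(): hands the job in, once; it reports no verdict.
Trained networks look in the newest picture that a camera, given by its name, has taken for a name from the list of things; names that differ only in an ending like _2 or _b are one class to them, and where a whole thing is asked for, a point or a joint stands for the part that bears it (a point fixed in the world has none). Each returns a list of dicts, best first, with "conf" (0 to 1); they miss things now and then, are a little off and sometimes report something else, mostly with a low value. They report only what shows in the picture. A call takes as long as a camera call. They do not tell look-alikes from the thing itself.
- finder.regions_of(camera, name): "pixels" (420x560 bool, what is visible of it) and "point" ([column, row] in pixels, amid what is visible of it).
The state is a dict: "clock": time; "joint_pos": joint angles; "qvel": joint speeds; "tau": joint torques, N m; "tcp_pos": TCP position; "orientation": TCP orientation; "wrist_force": force on the tool from outside, world axes, zero at the start; "ft_torque": the same for the moment, N m; "finger_gap": finger opening in m.
Only numpy, scipy, OpenCV 4.12 (cv2) and the standard library are available. Lean on these libraries where they do the work, as an engineer would, in place of code of your own. Each camera call takes 0.05 s, during which the arm holds its last target.

TASK

Somebody has left the brown bottle on the base plate of the flap stand, where the flap would hit it if it fell over: first lift the bottle off the plate and stand it upright on the free worktop. Then take the flap by its grip bar, swing it up gently to its balance point, where it stands upright over its hinge and would fall to neither side, and finish while still gripping the bar and holding it there, so that I can set the hinge. Do not let the flap drop or go over to the other side, do not knock the bottle over, and leave the other things alone.

Things in the scene. Friction and masses are not known exactly. Their poses are not given: they have to be found in the camera images.
- stand: flap stand, fixed: aluminium base plate 300 (x) x 130 (y) x 12 mm; origin at the centre of its underside, z up. Hinge cheeks at x = 0, y = +-52 mm rise to 78 mm above the worktop (46 mm along x); rubber posts at x = +-35, y = +-32 mm rise to 52 mm. The flap lies over the -x half, the bottle stands on the +x half. Position and yaw vary
- hinge_axis (a point): middle of the flap's hinge axis, 55 mm above the worktop over the stand's origin; axes as the stand's: the hinge axis runs along its y
- grip_bar (a point): middle of the flap's grip bar, a round steel bar 12 mm thick parallel to the hinge axis, 130 mm from it, held between two side arms (72 mm free between them, window 54 mm deep between the bar and the flap's plate), so fingers can pinch it from above across its thickness, and it can turn between the fingers
- flap (a joint): hinge angle of the flap (aluminium, 88 mm wide, 136 mm long, 0.35 kg). 0 = lying level towards the stand's -x on the posts, as at the start; 1.571 = upright, bar straight above the hinge: the balance point; beyond it the flap falls to the stand's +x. Bar at stand x = -0.130 cos(angle), height 0.055 + 0.130 sin(angle). Almost no hinge friction: let go, it falls
- bottle_center (a point): middle (half-way up) of the small brown glass bottle with a white cap, 45 mm in diameter, 100 mm tall, upright, z up; starts standing on the plate, 12 mm above the worktop. The body is 45 mm wide up to about 65 mm above its underside and narrows to the cap (25 mm) above
- crucible_center (a point): middle of a white crucible, 48 mm wide, 38 mm tall, standing on the worktop, a bystander to be left where it is
- tape_center (a point): middle of a roll of tape, 77 mm in diameter, 19 mm high, lying flat on the worktop, a bystander to be left where it is
- driver_center (a point): middle of a screwdriver, 170 mm long (along its y), 21 mm thick, lying on the worktop, a bystander to be left where it is
Not all that is in view belongs to the job. There is more than one size of the part that bears bottle_center; the job needs the middle-sized.

How it is judged:
On the way, in this order (a step that is already met when the one before it is completed fails the run):
1. the bottle stands upright on the worktop, let go, with the flap still down (height (world z) of bottle_center between 0.044 and 0.056 m and angle between bottle_center's own z axis and vertical below 0.15 rad and contact force between the fingers and bottle below 0.2 N and linear speed of bottle below 0.02 m/s and value of joint flap below 0.5 rad), for 0.2 s.
2. the flap is gripped and on its way up (contact force between the fingers and flap above 2 N and value of joint flap above 0.6 rad), for 0.1 s.
At the end, for the whole second after the job is handed in: The fingers grip the flap (over 2 N) and hold it still within 0.08 rad (about 4.5 degrees) of upright; the bottle stands upright (within 0.15 rad) on the worktop, off the plate, untouched; the crucible, tape and screwdriver are within 30 mm of where they were (height (world z) of bottle_center between 0.044 and 0.056 m and angle between bottle_center's own z axis and vertical below 0.15 rad and contact force between the fingers and bottle below 0.2 N and linear speed of bottle below 0.02 m/s and contact force between the fingers and flap above 2 N and value of joint flap between 1.491 and 1.651 rad and velocity of joint flap between -0.05 and 0.05 rad/s and distance of each of crucible_center, tape_center, driver_center from where it was at the start of the episode below 0.03 m); the arm keeps its last pose, push and grip.
It fails at once if the flap goes over centre (more than 0.25 rad past upright) (value of joint flap above 1.82 rad).
It fails at once if the flap falls or is flung (over 2.5 rad/s) (velocity of joint flap above 2.5 rad/s or velocity of joint flap below -2.5 rad/s).
It fails at once if the bottle is knocked over (angle between bottle_center's own z axis and vertical above 0.8 rad).
It fails at once if a bystander is disturbed (distance of any of crucible_center, tape_center, driver_center from where it was at the start of the episode above 0.03 m).
It also fails if it takes over 54 s, if anything falls off the work surface, if the arm or the gripper's body presses on something with over 40 N, if the wrist force passes 120 N, or if a joint passes its speed limit or range.

## Working session

There is one attempt and no reset: what is moved stays moved. The work goes in short steps, Python scripts to look and compute and a tool call to move; the robot and the scene stay as the last step left them, time stands still between calls to the robot, and variables do not carry over. Pictures are saved under pics/ and viewed, and the job is handed in when it is done.

Besides the shell and the picture viewer there is one more tool, called after "Call:" in YAML: its name, and indented under it one key for each argument. drive_tool: Moves the arm, as the interface text tells. Its arguments: {"type":"object","properties":{"moves":{"type":"array"},"squeeze":{"type":"number"}},"required":["moves"]}

```bash
mkdir -p pics; ls
python3 - <<'E'
from workcell import readout, cams, env, finder
import cv2,numpy as np
s=readout.get_state()
for k,v in s.items(): print(k,np.round(v,4))
for c in("scene","top"):
    im=cams.read_camera(c); cv2.imwrite(f"pics/{c}0.png",im)
    p=cams.camera_params(c); print(c,p)
    for n in("stand","grip_bar","flap","bottle_center","crucible_center","tape_center","driver_center"):
        r=finder.regions_of(c,n)
        print(c,n,[(round(d["conf"],2),np.round(d["point"],1).tolist(),int(d["pixels"].sum())) for d in r])
print(readout.get_state()["clock"])
E
```

```text
pics
clock 0.0
joint_pos [-1.4736  0.314   0.045   1.3036  0.      1.4312]
qvel [ 0.0005 -0.0007 -0.0004  0.0001  0.0012 -0.0008]
tau [ 4.00000e-04 -4.80623e+01  2.98534e+01  1.95000e-02 -1.00000e-04
  0.00000e+00]
tcp_pos [ 0.1348 -0.5585  0.2304]
orientation [ 0.0829  0.7022  0.0842 -0.7021]
wrist_force [ 0.1773 -0.0542 -0.1964]
ft_torque [-0.0277 -0.0424  0.0165]
finger_gap 0.0858
scene {'mtx': array([[405.23022014,   0.        , 276.21152756],
       [  0.        , 405.23022014, 217.23644776],
       [  0.        ,   0.        ,   1.        ]]), 'R': array([[-0.73165855, -0.68160249,  0.00968581],
       [-0.27191715,  0.27879798, -0.92104981],
       [ 0.62508946, -0.6765277 , -0.38932433]]), 't': array([0.43396291, 0.2273697 , 0.90764926])}
scene stand [(0.97, [300.7, 228.4], 1784)]
scene grip_bar [(0.6, [309.1, 213.0], 488)]
scene flap [(0.72, [303.4, 214.2], 442)]
scene bottle_center [(0.98, [269.1, 255.0], 996), (0.77, [272.0, 221.9], 230), (0.75, [308.6, 247.7], 239)]
scene crucible_center [(0.68, [191.3, 305.7], 394)]
scene tape_center []
scene driver_center [(0.69, [328.2, 202.7], 147)]
top {'mtx': array([[515.28780558,   0.        , 283.00853735],
       [  0.        , 515.28780558, 208.69332887],
       [  0.        ,   0.        ,   1.        ]]), 'R': array([[-0.02826973, -0.99958012,  0.00635651],
       [-0.99867498,  0.02796943, -0.04319728],
       [ 0.04300135, -0.00756927, -0.99904634]]), 't': array([0.02587272, 0.5352453 , 1.68136065])}
top stand [(0.8, [305.7, 200.3], 3296)]
top grip_bar [(0.97, [314.6, 200.7], 862), (0.68, [306.8, 202.2], 3472)]
top flap [(0.93, [316.0, 200.0], 937)]
top bottle_center [(0.49, [271.4, 198.8], 161)]
top crucible_center [(0.52, [156.0, 238.8], 177)]
top tape_center [(0.61, [412.8, 217.6], 317)]
top driver_center [(0.67, [395.9, 176.0], 164)]
0.8
```

Run:
```python
import cv2
a=cv2.imread("pics/scene0.png");b=cv2.imread("pics/top0.png")
cv2.imwrite("pics/sc_crop.png",cv2.resize(a[170:320,160:360],None,fx=4,fy=4,interpolation=cv2.INTER_CUBIC))
cv2.imwrite("pics/top_crop.png",cv2.resize(b[130:270,230:430],None,fx=4,fy=4,interpolation=cv2.INTER_CUBIC))
```

```text
(no output)
```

View pics/scene0.png

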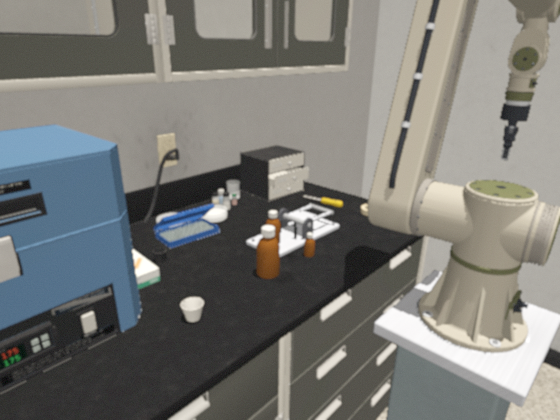

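View pics/top0.png

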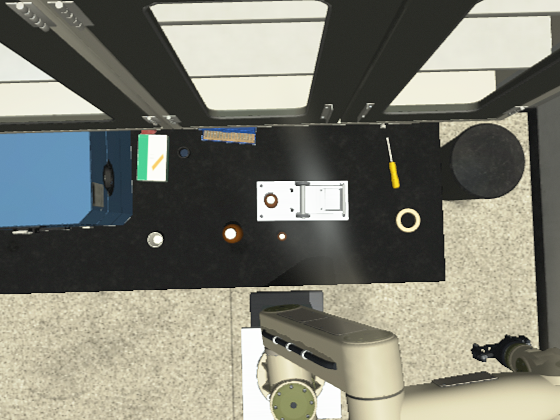

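View pics/sc_crop.png

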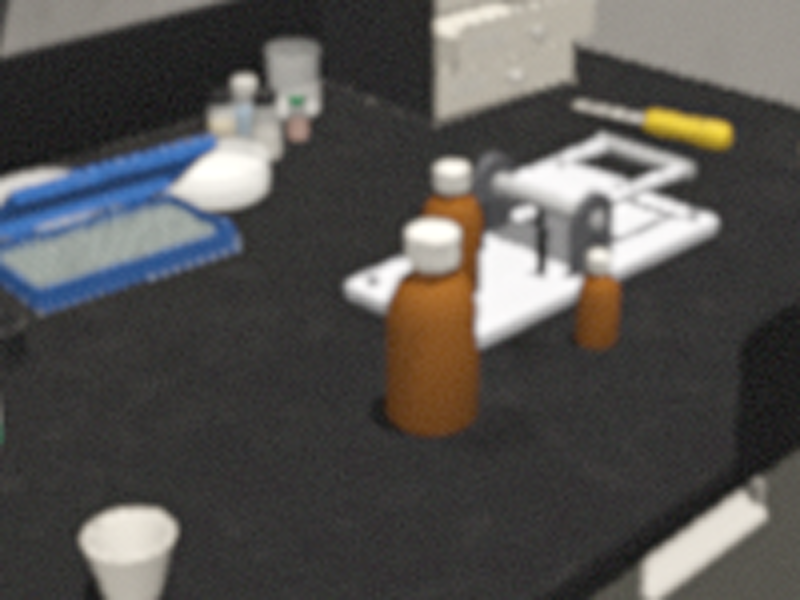

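View pics/top_crop.png

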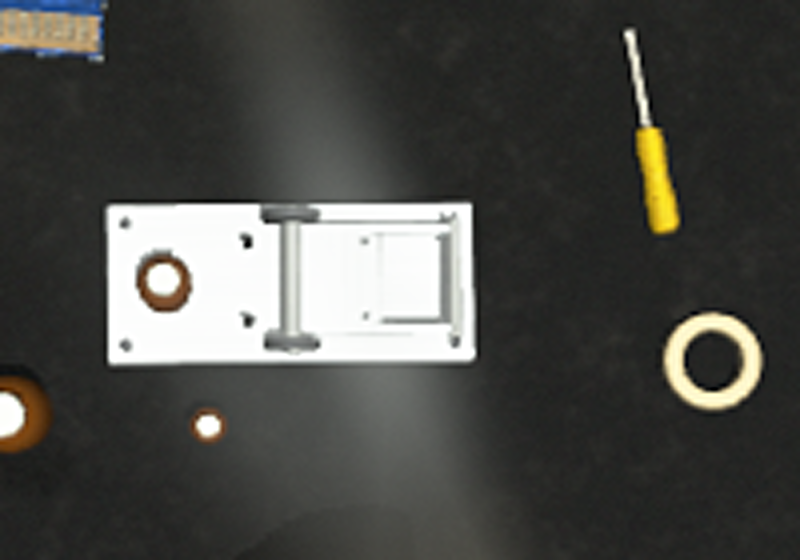

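The bottles in the top view are the large one at (232,233), the small one at (282,237), and the one on the plate at (271,199). The one on the plate is mid-sized and stands on the stand's +x half, opposite the flap, so that is the target. The crops confirm it. The flap and window lie to the image right, so the stand's -x is image right.

```bash
cat > h.py <<'E'
import numpy as np,cv2
from workcell import readout,cams,env,finder
from scipy.spatial.transform import Rotation as Ro
def ray(c,uv,z):
    p=cams.camera_params(c);R=p["R"];t=p["t"];o=-R.T@t
    d=R.T@np.linalg.inv(p["mtx"])@np.array([uv[0],uv[1],1.]);return o+d*(z-o[2])/d[2]
def proj(c,X):
    p=cams.camera_params(c);x=p["R"]@np.asarray(X,float)+p["t"];x=p["mtx"]@x;return x[:2]/x[2]
def rot():
    q=readout.get_state()["orientation"];return Ro.from_quat([q[1],q[2],q[3],q[0]])
E
python3 - <<'E'
from h import *
b=cv2.imread("pics/top0.png");g=cv2.cvtColor(b,cv2.COLOR_BGR2GRAY)
m=(g>150).astype(np.uint8);n,l,s,c=cv2.connectedComponentsWithStats(m)
i=l[210,280]; print(i,s[i]); 
pts=np.argwhere(l==i)[:,::-1].astype(np.float32)
r=cv2.minAreaRect(pts);print(r);
bx=cv2.boxPoints(r)
W=np.array([ray("top",q,.012) for q in bx]);print(W.round(4),W.mean(0))
for k in range(4):print(np.linalg.norm(W[k]-W[k-1]).round(4),np.arctan2(*(W[k]-W[k-1])[1::-1]))
# bottles: cap white blob
for uv,z in(((271,199.5),.112),((232,233),.14),((282,237),.07),((156,239),.038),((412,218),.019),((394,160),.01)):print(uv,ray("top",uv,z).round(3))
for d in finder.regions_of("top","bottle_center"):print(d["conf"],d["point"])
print(rot().as_matrix().round(3))
for uv in ((280,292),(280,125),(440,282),(132,226)):print("edge",uv,ray("top",uv,0).round(3))
cap=b[185:215,255:285].copy();cv2.imwrite("pics/cap.png",cv2.resize(cap,None,fx=16,fy=16,interpolation=cv2.INTER_CUBIC))
s0=cv2.imread("pics/scene0.png")
cv2.imwrite("pics/cap_s.png",cv2.resize(s0[200:285,245:320],None,fx=7,fy=7,interpolation=cv2.INTER_CUBIC))
E
```

```text
51 [ 257  181   92   40 3258]
((302.5, 200.5), (39.0, 91.0), 90.0)
[[ 0.6293  0.0938  0.012 ]
 [ 0.621  -0.2058  0.012 ]
 [ 0.4926 -0.2015  0.012 ]
 [ 0.501   0.0971  0.012 ]] [ 0.56099628 -0.0540913   0.012     ]
0.1283 -0.026094352018632222
0.2997 -1.5984524932578743
0.1285 3.1078657276632313
0.2987 1.5426574981249501
(271, 199.5) [0.561 0.048 0.112]
(232, 233) [0.461 0.168 0.14 ]
(282, 237) [0.444 0.017 0.07 ]
(156, 239) [0.448 0.423 0.038]
(412, 218) [ 0.493 -0.41   0.019]
(394, 160) [ 0.687 -0.361  0.01 ]
0.49 [271.4, 198.8]
[[ 0.     0.235 -0.972]
 [-0.    -0.972 -0.235]
 [-1.     0.     0.   ]]
edge (280, 292) [0.263 0.028 0.   ]
edge (280, 125) [0.815 0.013 0.   ]
edge (440, 282) [ 0.28  -0.499  0.   ]
edge (132, 226) [0.493 0.51  0.   ]
```

View pics/cap.png

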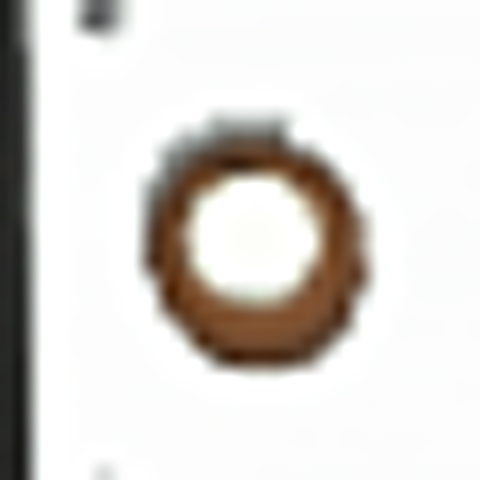

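View pics/cap_s.png

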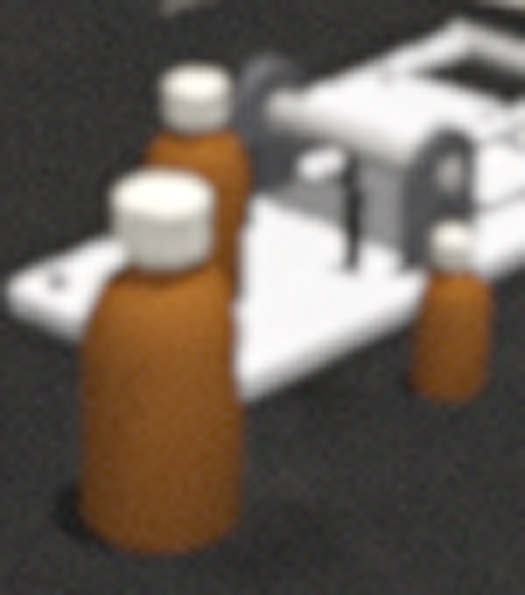

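The crops confirm the mid-sized bottle on the plate, with its cap centre at about (270.4,199.3). First move heads towards the stand while turning the jaws.

```bash
cat >> h.py <<'E'
def go(target,yaw):
    """shift in tool axes to world target TCP; rotvec to tool-down w/ tool y at world yaw"""
    s=readout.get_state();R=rot()
    sh=R.inv().apply(np.asarray(target)-s["tcp_pos"])
    y=np.array([np.cos(yaw),np.sin(yaw),0]);x=np.array([0,0,-1.]);T=Ro.from_matrix(np.stack([x,y,np.cross(x,y)],1))
    print("t",s["clock"],"tcp",np.round(s["tcp_pos"],4),"gap",round(s["finger_gap"],4),"F",np.round(s["wrist_force"],1),"q",np.round(s["joint_pos"],2))
    print("shift",sh.round(4),"turn",(R.inv()*T).as_rotvec().round(4))
E
python3 - <<'E'
from h import *
print(ray("top",(270.4,199.3),.112),ray("top",(270.6,200.6),.077))
for z in(.055,.061):print("bar",ray("top",(343.7,199.6),z))
b=cv2.cvtColor(cv2.imread("pics/top0.png"),cv2.COLOR_BGR2GRAY).astype(float)
# subpixel plate edges at threshold 140, long edges
def edge(cols,r0,r1):
    o=[]
    for c in cols:
        v=b[r0:r1,c];k=np.where((v[:-1]<130)!=(v[1:]<130))[0][0];o.append((c,r0+k+(130-v[k])/(v[k+1]-v[k])))
    return np.array(o)
for r0,r1 in((175,188),(213,228)):
    e=edge(list(range(261,292))+list(range(312,346)),r0,r1);p=np.polyfit(e[:,0],e[:,1],1);print(p)
    A=ray("top",(260,np.polyval(p,260)),.012);B=ray("top",(345,np.polyval(p,345)),.012);print(A,B,np.arctan2(A[1]-B[1],A[0]-B[0]))
go([.561,.049,.23],1.545)
E
```

```text
[0.56158544 0.04971452 0.112     ] [0.55962462 0.0497691  0.077     ]
bar [ 0.5576064  -0.18416839  0.055     ]
bar [ 0.55726178 -0.18341175  0.061     ]
[-4.08534514e-03  1.81632411e+02]
[0.6304636  0.08388388 0.012     ] [ 0.62387065 -0.19600893  0.012     ] 1.5472454135756124
[-7.92872551e-03  2.22610040e+02]
[0.49894546 0.08734962 0.012     ] [ 0.4933049 -0.1916366  0.012    ] 1.5505810150832207
t 0.85 tcp [ 0.1349 -0.559   0.2314] gap 0.0851 F [ 0.  -0.1 -0.6] q [-1.47  0.31  0.05  1.3  -0.    1.43]
shift [ 0.0013 -0.4911 -0.5569] turn [-2.8789e+00  3.0000e-04  0.0000e+00]
```

Call:
drive_tool:
  moves:
    - [[0, -0.033, -0.0375, -0.17, 0, 0, 0], [0, -0.066, -0.075, -0.34, 0, 0, 0], [0, -0.099, -0.1125, -0.51, 0, 0, 0], [0, -0.132, -0.15, -0.68, 0, 0, 0], [0, -0.165, -0.188, -0.85, 0, 0, 0]]
  squeeze: 40

```text
clock: 1.48
tcp_pos: [0.2797, -0.3532, 0.2315]
orientation: [0.367, 0.604, 0.367, -0.604]
wrist_force: [0.7, -1.1, -0.2]
finger_gap: 0.0853
```

Run:
```python
from h import *
go([.561,.049,.23],1.545)
```

```text
t 1.475 tcp [ 0.2797 -0.3532  0.2315] gap 0.0853 F [ 0.7 -1.1 -0.2] q [-1.08  0.07 -0.25  1.24  0.    0.97]
shift [ 0.0014  0.0644 -0.4866] turn [-2.0238e+00  1.0000e-03 -1.0000e-04]
```

Call:
drive_tool:
  moves:
    - [[0, 0.007, -0.05, -0.17, 0, 0, 0], [0, 0.014, -0.1, -0.34, 0, 0, 0], [0, 0.02, -0.15, -0.51, 0, 0, 0], [0, 0.027, -0.2, -0.68, 0, 0, 0], [0, 0.033, -0.25, -0.85, 0, 0, 0]]

```text
clock: 2.1
tcp_pos: [0.425, -0.1452, 0.2317]
orientation: [0.585, 0.397, 0.584, -0.398]
wrist_force: [0.2, 0.1, -0.2]
finger_gap: 0.0855
```

Run:
```python
from h import *
go([.561,.0495,.18],1.549)
```

```text
t 2.1 tcp [ 0.425  -0.1452  0.2317] gap 0.0855 F [ 0.2  0.1 -0.2] q [-0.51  0.07 -0.26  1.24 -0.    0.69]
shift [ 0.0517  0.198  -0.1311] turn [-1.1723e+00  1.9000e-03  3.0000e-04]
```

Call:
drive_tool:
  moves:
    - [[0, 0.035, -0.023, -0.17, 0, 0, 0], [0, 0.07, -0.046, -0.34, 0, 0, 0], [0, 0.105, -0.069, -0.51, 0, 0, 0], [0, 0.14, -0.092, -0.68, 0, 0, 0], [0, 0.175, -0.115, -0.85, 0, 0, 0]]

```text
clock: 2.72
tcp_pos: [0.5462, 0.0274, 0.2318]
orientation: [0.698, 0.119, 0.696, -0.119]
wrist_force: [0.5, 0.3, 0.2]
finger_gap: 0.0852
```

Run:
```python
from h import *
go([.561,.0495,.16],1.549)
```

```text
t 2.725 tcp [0.5462 0.0274 0.2318] gap 0.0852 F [0.5 0.3 0.2] q [-0.1   0.26 -0.03  1.28 -0.    0.24]
shift [0.0718 0.0258 0.0065] turn [-0.3165  0.0021  0.0011]
```

Call:
drive_tool:
  moves:
    - [[0.02, 0.013, 0.003, -0.16, 0, 0, 0], [0.05, 0.026, 0.0065, -0.316, 0, 0, 0], [0.065, 0.026, 0.0065, -0.316, 0.002, 0.001, 0], [0.072, 0.026, 0.0065, -0.316, 0.002, 0.001, 0], [0.072, 0.026, 0.0065, -0.316, 0.002, 0.001, 0]]

```text
clock: 3.35
tcp_pos: [0.5608, 0.0491, 0.16]
orientation: [0.707, 0.009, 0.707, -0.009]
wrist_force: [-0.3, -0.1, -0.1]
finger_gap: 0.0849
```

Run:
```python
from h import *
for c in("scene","top"):
    im=cams.read_camera(c)
    cv2.imwrite(f"pics/{c}1.png",cv2.resize(im[100:300,180:380],None,fx=3,fy=3,interpolation=cv2.INTER_CUBIC))
go([.561,.0495,.043],1.549)
```

```text
t 3.45 tcp [0.5615 0.0491 0.1609] gap 0.0851 F [-0.  -0.1  0.9] q [-0.06  0.32 -0.12  1.13 -0.   -0.03]
shift [ 0.1179  0.0004 -0.0007] turn [-0.0021  0.0016  0.0002]
```

View pics/scene1.png

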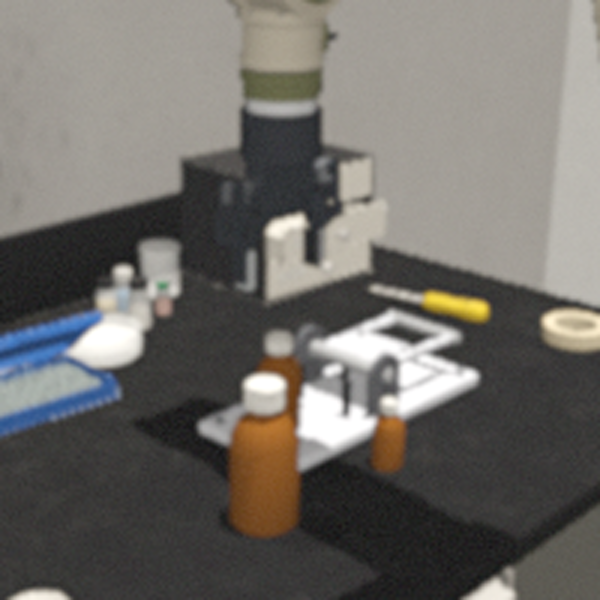

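View pics/top1.png

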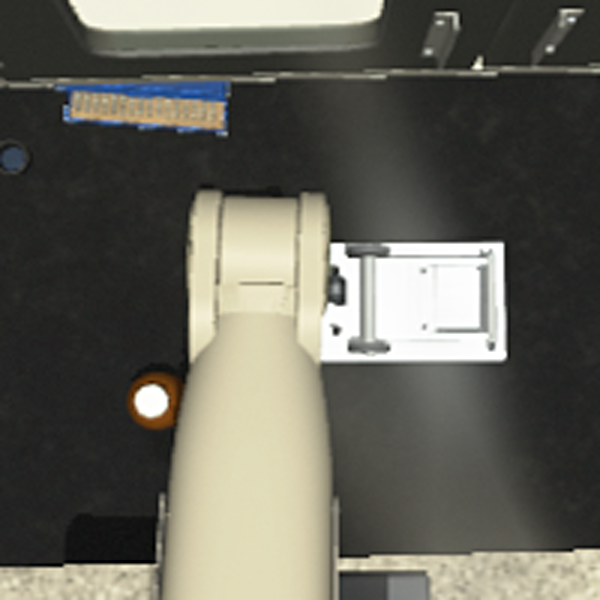

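The gripper is centred over the plate bottle, seen in the scene view at about (273,215). Lowering around it.

Call:
drive_tool:
  moves:
    - [[0.035, 0, -0.0005, 0, 0, 0, 0], [0.065, 0, -0.0005, 0, 0, 0, 0], [0.09, 0, -0.0005, 0, 0, 0, 0], [0.11, 0, -0.0005, 0, 0, 0, 0], [0.117, 0, -0.0005, 0, 0, 0, 0]]

```text
clock: 4.08
tcp_pos: [0.561, 0.0488, 0.0436]
orientation: [0.707, 0.009, 0.707, -0.009]
wrist_force: [0.2, -0.3, 1.2]
finger_gap: 0.0853
```

Call:
drive_tool:
  moves:
    - [[0, 0, 0, 0, 0, 0, 60], [0, 0, 0, 0, 0, 0, 90], [0, 0, 0, 0, 0, 0, 120], [0, 0, 0, 0, 0, 0, 160], [0, 0, 0, 0, 0, 0, 200]]
  squeeze: 30

```text
clock: 4.7
tcp_pos: [0.5619, 0.0487, 0.0448]
orientation: [0.708, 0.009, 0.706, -0.009]
wrist_force: [-0.8, -0.2, 6.0]
finger_gap: 0.0441
```

Run:
```python
from h import *
go([.561,.0495,.043],1.549)
```

```text
t 4.7 tcp [0.5619 0.0487 0.0448] gap 0.0441 F [-0.8 -0.2  6. ] q [-0.06  0.41 -0.29  0.86 -0.   -0.03]
shift [ 0.0018  0.0008 -0.0009] turn [-0.0031  0.0033  0.0004]
```

Call:
drive_tool:
  moves:
    - [[-0.01, 0, 0, 0, 0, 0, 255], [-0.03, 0, 0, 0, 0, 0, 255], [-0.05, 0, 0, 0, 0, 0, 255], [-0.07, 0, 0, 0, 0, 0, 255], [-0.08, 0, 0, 0, 0, 0, 255]]
  squeeze: 35

```text
clock: 5.32
tcp_pos: [0.562, 0.0488, 0.126]
orientation: [0.709, 0.009, 0.705, -0.009]
wrist_force: [0.1, -1.0, -0.5]
finger_gap: 0.0432
```

Run:
```python
from h import *
im=cams.read_camera("scene")
cv2.imwrite(f"pics/scene2.png",cv2.resize(im[130:290,200:360],None,fx=3.5,fy=3.5,interpolation=cv2.INTER_CUBIC))
go([.60,.20,.125],1.549)
```

```text
t 5.375 tcp [0.5625 0.0488 0.1269] gap 0.0439 F [1.6 0.2 0.3] q [-0.06  0.34 -0.18  1.05 -0.   -0.03]
shift [0.002  0.1521 0.0337] turn [-0.003   0.0058  0.0005]
```

View pics/scene2.png

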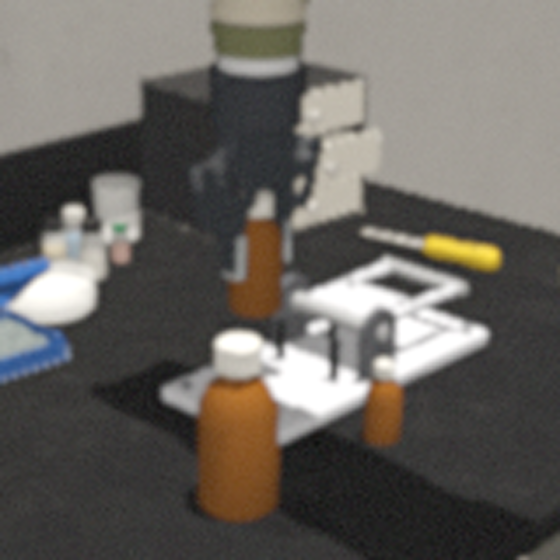

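The bottle is held upright, with its body at about (275,210) in the full view. Carrying it to (0.60, 0.20), which is free worktop.

Call:
drive_tool:
  moves:
    - [[0, 0.03, 0.007, 0, 0.005, 0, 255], [0, 0.07, 0.016, 0, 0.005, 0, 255], [0, 0.11, 0.025, 0, 0.005, 0, 255], [0, 0.14, 0.032, 0, 0.005, 0, 255], [0, 0.152, 0.034, 0, 0.005, 0, 255]]

```text
clock: 6.0
tcp_pos: [0.5999, 0.2015, 0.1259]
orientation: [0.707, 0.008, 0.707, -0.008]
wrist_force: [-0.3, -0.7, -2.1]
finger_gap: 0.0441
```

Run:
```python
from h import *
im=cams.read_camera("scene")
cv2.imwrite(f"pics/scene3.png",cv2.resize(im[130:290,160:360],None,fx=3.5,fy=3.5,interpolation=cv2.INTER_CUBIC))
go([.60,.20,.034],1.549)
```

```text
t 6.05 tcp [0.6   0.202 0.126] gap 0.0436 F [ 0.1  2.  -2.1] q [0.2  0.47 0.02 1.12 0.   0.22]
shift [ 0.092  -0.002   0.0001] turn [-0.0008 -0.0004  0.    ]
```

View pics/scene3.png

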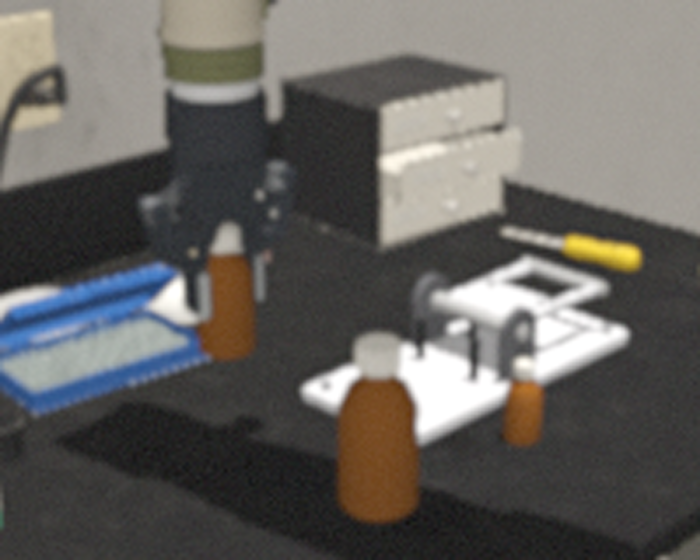

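Bottle upright in the gripper at about (225,220), with free worktop below and the tray well behind. Lowering.

Call:
drive_tool:
  moves:
    - [[0.03, 0, 0, 0, 0, 0, 255], [0.06, 0, 0, 0, 0, 0, 255], [0.08, 0, 0, 0, 0, 0, 255], [0.088, 0, 0, 0, 0, 0, 255], [0.091, 0, 0, 0, 0, 0, 255]]

```text
clock: 6.68
tcp_pos: [0.5998, 0.2013, 0.0348]
orientation: [0.707, 0.008, 0.707, -0.008]
wrist_force: [-0.2, -0.2, -1.7]
finger_gap: 0.0436
```

Call:
drive_tool:
  moves:
    - [[0.001, 0, 0, 0, 0, 0, 255], [0.002, 0, 0, 0, 0, 0, 255], [0.002, 0, 0, 0, 0, 0, 255], [0.002, 0, 0, 0, 0, 0, 255], [0.002, 0, 0, 0, 0, 0, 255]]

```text
clock: 7.3
tcp_pos: [0.5998, 0.2014, 0.033]
orientation: [0.707, 0.008, 0.707, -0.008]
wrist_force: [-0.4, -0.1, -2.0]
finger_gap: 0.0437
```

Call:
drive_tool:
  moves:
    - [[0.001, 0, 0, 0, 0, 0, 255], [0.001, 0, 0, 0, 0, 0, 255], [0.002, 0, 0, 0, 0, 0, 255], [0.002, 0, 0, 0, 0, 0, 255], [0.002, 0, 0, 0, 0, 0, 255]]

```text
clock: 7.92
tcp_pos: [0.6, 0.2015, 0.0328]
orientation: [0.707, 0.008, 0.707, -0.008]
wrist_force: [-3.9, -2.1, 11.6]
finger_gap: 0.0437
```

Contact with the worktop. Easing off slightly and opening.

Call:
drive_tool:
  moves:
    - [[0, 0, 0, 0, 0, 0, 255], [0, 0, 0, 0, 0, 0, 90], [0, 0, 0, 0, 0, 0, 60], [0, 0, 0, 0, 0, 0, 20], [0, 0, 0, 0, 0, 0, 0]]

```text
clock: 8.55
tcp_pos: [0.6, 0.2015, 0.0327]
orientation: [0.707, 0.008, 0.707, -0.008]
wrist_force: [0.1, -0.5, 0.0]
finger_gap: 0.0854
```

Call:
drive_tool:
  moves:
    - [[0, 0, 0, 0, 0, 0, 0], [-0.02, 0, 0, 0, 0, 0, 0], [-0.06, 0, 0, 0, 0, 0, 0], [-0.11, 0, 0, 0, 0, 0, 0], [-0.15, 0, 0, 0, 0, 0, 0]]

```text
clock: 9.18
tcp_pos: [0.6002, 0.2016, 0.1848]
orientation: [0.708, 0.008, 0.706, -0.008]
wrist_force: [-0.2, 0.2, -0.4]
finger_gap: 0.0853
```

Run:
```python
from h import *
im=cams.read_camera("scene")
cv2.imwrite(f"pics/scene4.png",cv2.resize(im[130:290,160:360],None,fx=3.5,fy=3.5,interpolation=cv2.INTER_CUBIC))
print(proj("scene",[.6,.2,.0]),proj("scene",[.6,.2,.1]))
go([.5578,-.184,.18],1.549)
```

```text
[226.28951001 259.60983976] [224.89019886 227.42657393]
t 9.225 tcp [0.6026 0.2021 0.1908] gap 0.0856 F [2.1 0.1 3.9] q [ 0.2   0.44  0.13  1.25 -0.    0.22]
shift [ 0.0097 -0.387  -0.0359] turn [-0.0014  0.0095 -0.0019]
```

View pics/scene4.png

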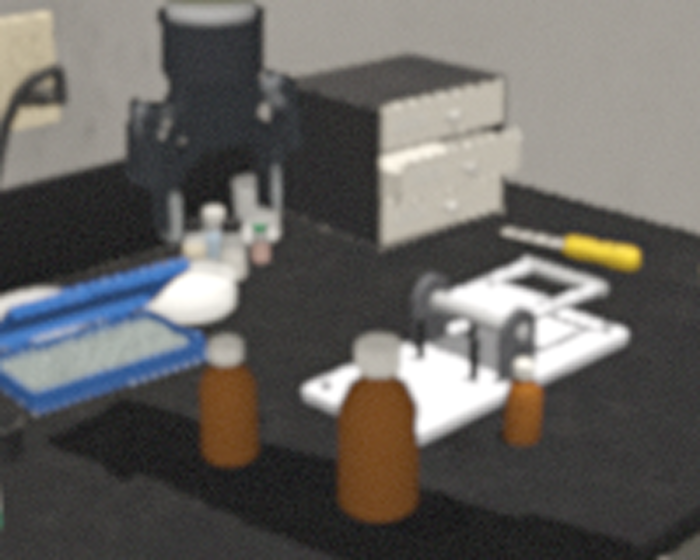

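The bottle stands upright on the worktop, with its base at about (226,259), and is released. Next, over to above the grip bar.

Call:
drive_tool:
  moves:
    - [[0, -0.05, -0.005, 0, 0.009, 0, 0], [0, -0.11, -0.01, 0, 0.009, 0, 60], [0, -0.17, -0.016, 0, 0.009, 0, 100], [0, -0.225, -0.021, 0, 0.009, 0, 120], [0, -0.26, -0.025, 0, 0.009, 0, 135]]

```text
clock: 9.85
tcp_pos: [0.5711, -0.0598, 0.19]
orientation: [0.707, 0.009, 0.707, -0.008]
wrist_force: [0.5, -0.1, 0.2]
finger_gap: 0.04
```

Run:
```python
from h import *
go([.5578,-.184,.12],1.549)
```

```text
t 9.85 tcp [ 0.5711 -0.0598  0.19  ] gap 0.04 F [ 0.5 -0.1  0.2] q [-0.24  0.33 -0.04  1.21  0.   -0.22]
shift [ 0.0698 -0.1246 -0.0102] turn [-0.0033  0.0007 -0.0015]
```

Call:
drive_tool:
  moves:
    - [[0, -0.04, -0.003, 0, 0, 0, 135], [0.02, -0.085, -0.007, 0, 0, 0, 135], [0.05, -0.115, -0.01, 0, 0, 0, 135], [0.065, -0.1245, -0.01, -0.003, 0, 0, 135], [0.07, -0.1245, -0.01, -0.003, 0, 0, 135]]

```text
clock: 10.48
tcp_pos: [0.5574, -0.1837, 0.1187]
orientation: [0.707, 0.009, 0.707, -0.007]
wrist_force: [-0.2, -0.1, -0.4]
finger_gap: 0.0403
```

Run:
```python
from h import *
for c,(r,k) in(("scene",(150,240)),("top",(120,270))):
    im=cams.read_camera(c)
    cv2.imwrite(f"pics/{c}5.png",cv2.resize(im[r:r+120,k:k+150],None,fx=5,fy=5,interpolation=cv2.INTER_CUBIC))
go([.5578,-.184,.036],1.549)
```

```text
t 10.575 tcp [ 0.558  -0.1829  0.1196] gap 0.0403 F [ 0.  -0.1 -0.8] q [-0.45  0.39 -0.12  1.06  0.   -0.43]
shift [ 0.0836 -0.0013 -0.0002] turn [ 0.0006  0.0002 -0.0022]
```

View pics/scene5.png

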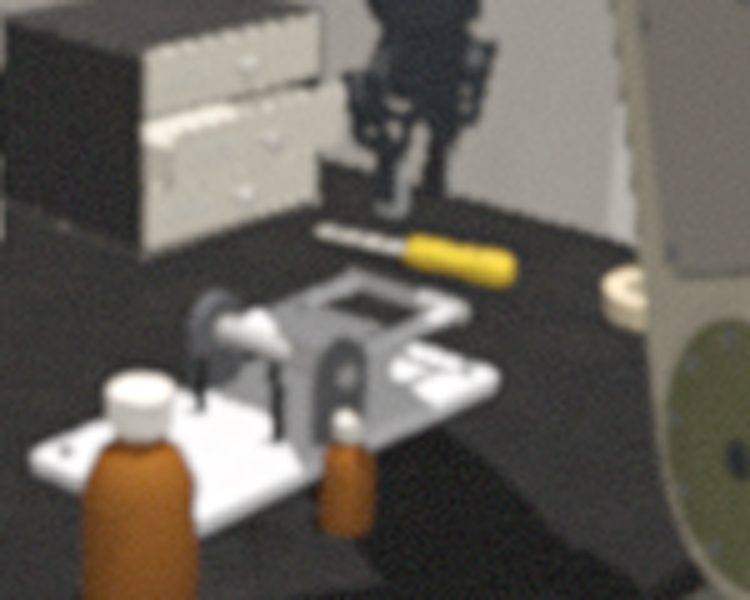

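The fingers, at about (322,188), hang straight above the bar at about (322,207). Descending.

Call:
drive_tool:
  moves:
    - [[0.025, -0.001, 0, 0, 0, -0.002, 135], [0.05, -0.001, 0, 0, 0, -0.002, 135], [0.07, -0.001, 0, 0, 0, -0.002, 135], [0.08, -0.001, 0, 0, 0, -0.002, 135], [0.083, -0.001, 0, 0, 0, -0.002, 135]]

```text
clock: 11.2
tcp_pos: [0.5585, -0.183, 0.037]
orientation: [0.707, 0.007, 0.707, -0.007]
wrist_force: [0.2, -0.5, 0.9]
finger_gap: 0.0401
```

Run:
```python
from h import *
im=cams.read_camera("scene")
cv2.imwrite(f"pics/scene6.png",cv2.resize(im[150:270,240:390],None,fx=5,fy=5,interpolation=cv2.INTER_CUBIC))
go([.5578,-.184,.036],1.549)
```

```text
t 11.25 tcp [ 0.5585 -0.1832  0.0369] gap 0.0404 F [0.2 0.1 0.3] q [-0.45  0.46 -0.23  0.88  0.   -0.43]
shift [ 0.0009 -0.0008 -0.0007] turn [ 0.0015  0.0007 -0.    ]
```

View pics/scene6.png

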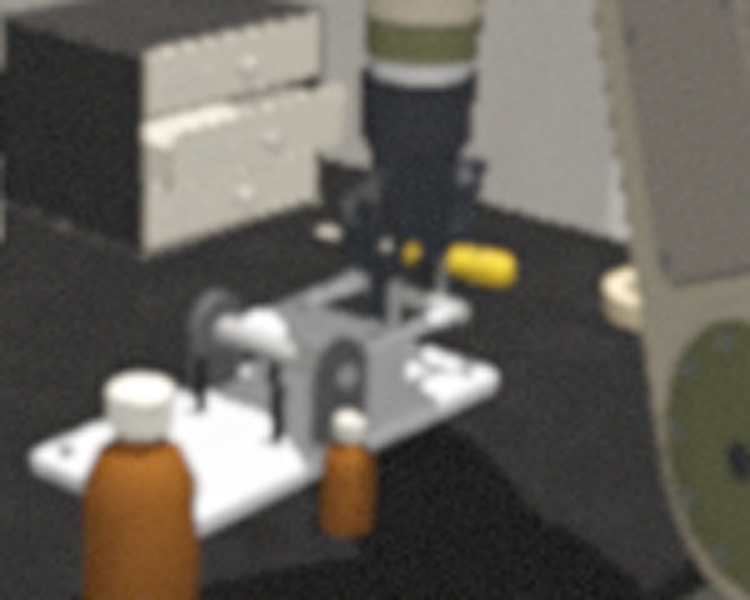

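The fingers straddle the bar, one in the window at about (317,212) and one outside. Closing.

Call:
drive_tool:
  moves:
    - [[0, 0, 0, 0, 0, 0, 180], [0, 0, 0, 0, 0, 0, 210], [0, 0, 0, 0, 0, 0, 230], [0, 0, 0, 0, 0, 0, 255], [0, 0, 0, 0, 0, 0, 255]]
  squeeze: 30

```text
clock: 11.88
tcp_pos: [0.5591, -0.184, 0.0377]
orientation: [0.708, 0.007, 0.706, -0.008]
wrist_force: [-0.9, -2.4, 5.5]
finger_gap: 0.0108
```

Run:
```python
from h import *
go([.5578,-.184,.036],1.549)
```

```text
t 11.875 tcp [ 0.5591 -0.184   0.0377] gap 0.0108 F [-0.9 -2.4  5.5] q [-0.45  0.46 -0.23  0.88 -0.   -0.43]
shift [ 0.0017 -0.0001 -0.0013] turn [0.0011 0.0021 0.0013]
```

Gripped. The tool's +y is the stand's +x, so I follow the arc with tool x = -0.13 sin θ and tool y = 0.13(1-cos θ).

Call:
drive_tool:
  moves:
    - [[-0.0078, 0.0002, 0, 0, 0, 0, 255], [-0.0169, 0.0011, 0, 0, 0, 0, 255], [-0.0271, 0.0029, 0, 0, 0, 0, 255], [-0.0372, 0.0054, 0, 0, 0, 0, 255], [-0.047, 0.0088, 0, 0, 0, 0, 255]]

```text
clock: 12.5
tcp_pos: [0.5592, -0.1756, 0.0858]
orientation: [0.708, 0.007, 0.706, -0.008]
wrist_force: [1.4, -3.4, -0.9]
finger_gap: 0.0106
```

```bash
cat >> h.py <<'E'
def arc(ths):
    s=readout.get_state();p=s["tcp_pos"];off=np.array([0.0012,0,-.0173])
    H=np.array([.561,-.054,.055]);u=np.array([np.cos(1.549),np.sin(1.549),0])
    b=p-off-H;print("theta now",np.arctan2(b[2],-(b@u)),"r",np.hypot(b[2],b@u),"F",s["wrist_force"].round(1) if hasattr(s["wrist_force"],'round') else s["wrist_force"])
    for t in ths:
        go(H+off+.13*np.array([-np.cos(t)*u[0],-np.cos(t)*u[1],np.sin(t)]),1.549) if t==ths[-1] else print(t,rot().inv().apply(H+off+.13*np.array([-np.cos(t)*u[0],-np.cos(t)*u[1],np.sin(t)])-p).round(4))
E
python3 - <<'E'
from h import *
arc([.45,.53,.61,.69,.77])
im=cams.read_camera("scene")
cv2.imwrite(f"pics/scene7.png",cv2.resize(im[150:270,240:390],None,fx=5,fy=5,interpolation=cv2.INTER_CUBIC))
E
```

```text
theta now 0.376295386375999 r 0.13075750372559514 F [ 1.4 -3.4 -0.9]
0.45 [-0.0085  0.0045  0.0004]
0.53 [-0.0177  0.0094  0.0004]
0.61 [-0.0265  0.015   0.0004]
0.69 [-0.0348  0.0213  0.0005]
t 12.5 tcp [ 0.5592 -0.1756  0.0858] gap 0.0106 F [ 1.4 -3.4 -0.9] q [-0.44  0.41 -0.18  0.98 -0.   -0.42]
shift [-0.0425  0.0282  0.0005] turn [0.0007 0.0023 0.0027]
```

View pics/scene7.png

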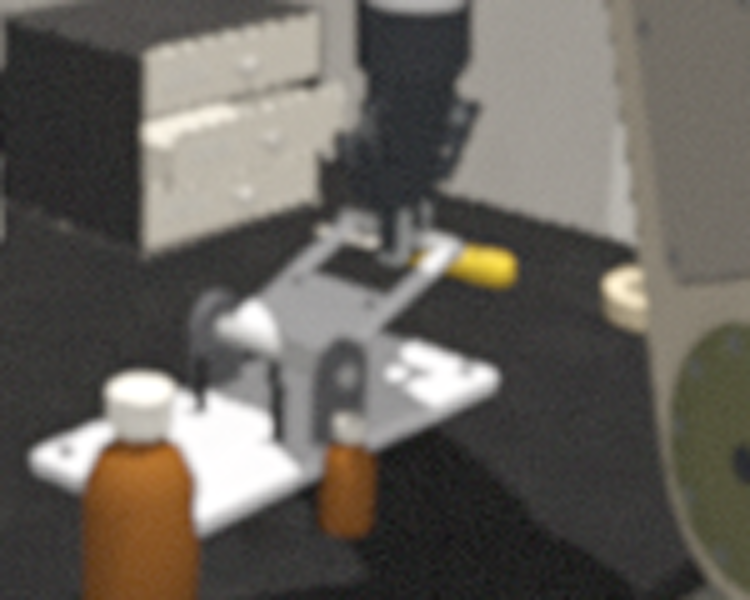

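The flap is rising with the bar in the fingers, at about (322,200). Continuing.

Call:
drive_tool:
  moves:
    - [[-0.0085, 0.0045, 0, 0, 0, 0, 255], [-0.0177, 0.0094, 0, 0, 0, 0, 255], [-0.0265, 0.015, 0, 0, 0, 0, 255], [-0.0348, 0.0213, 0, 0, 0, 0, 255], [-0.0425, 0.0282, 0, 0, 0, 0, 255]]

```text
clock: 13.18
tcp_pos: [0.5597, -0.1486, 0.131]
orientation: [0.708, 0.005, 0.706, -0.01]
wrist_force: [-2.2, -8.5, 5.2]
finger_gap: 0.0108
```

Run:
```python
from h import *
arc([.85,.93,1.01,1.09,1.16])
```

```text
theta now 0.7783828270038717 r 0.132890919875199 F [-2.2 -8.5  5.2]
0.85 [-0.0044  0.0088  0.0004]
0.93 [-0.011   0.0168  0.0004]
1.01 [-0.017   0.0254  0.0005]
1.09 [-0.0222  0.0343  0.0005]
t 13.175 tcp [ 0.5597 -0.1486  0.131 ] gap 0.0108 F [-2.2 -8.5  5.2] q [-0.4   0.36 -0.13  1.07 -0.01 -0.37]
shift [-0.0262  0.0425  0.0005] turn [-0.0002  0.0035  0.0069]
```

Call:
drive_tool:
  moves:
    - [[-0.005, 0.0088, 0, 0, 0, 0.004, 255], [-0.011, 0.0168, 0, 0, 0, 0.007, 255], [-0.017, 0.0254, 0, 0, 0, 0.007, 255], [-0.0222, 0.0343, 0, 0, 0, 0.007, 255], [-0.0265, 0.0425, 0, 0, 0, 0.007, 255]]

```text
clock: 13.8
tcp_pos: [0.5607, -0.1076, 0.1602]
orientation: [0.709, 0.007, 0.705, -0.01]
wrist_force: [-4.3, -8.5, 11.1]
finger_gap: 0.0108
```

Run:
```python
from h import *
arc([1.23,1.29,1.35,1.4,1.45])
im=cams.read_camera("scene")
cv2.imwrite(f"pics/scene8.png",cv2.resize(im[130:250,240:390],None,fx=5,fy=5,interpolation=cv2.INTER_CUBIC))
```

```text
theta now 1.1578800790817683 r 0.13373503174800336 F [-4.3 -8.5 11.1]
1.23 [-0.0001  0.0102  0.0003]
1.29 [-0.0025  0.0176  0.0003]
1.35 [-0.0045  0.0252  0.0003]
1.4 [-0.0058  0.0315  0.0003]
t 13.8 tcp [ 0.5607 -0.1076  0.1602] gap 0.0108 F [-4.3 -8.5 11.1] q [-0.33  0.33 -0.11  1.13 -0.   -0.31]
shift [-0.0067  0.038   0.0003] turn [-0.0015  0.0056  0.0046]
```

View pics/scene8.png

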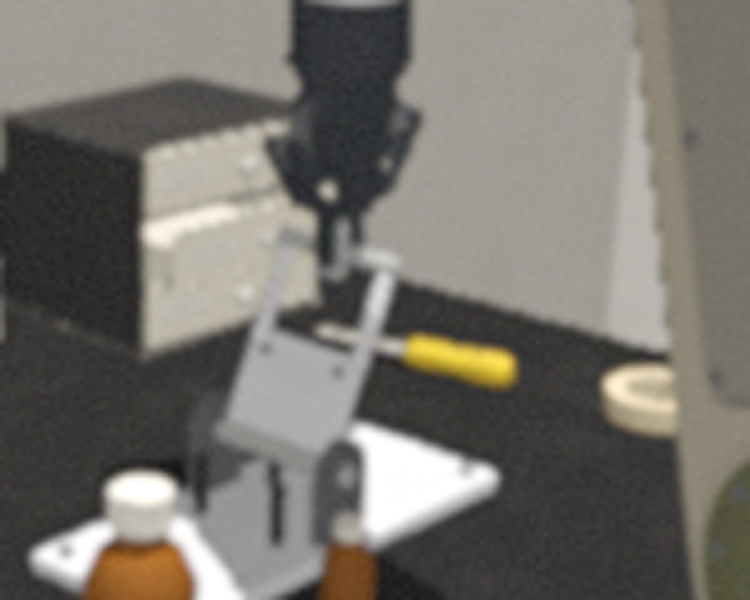

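The flap leans at about 65°. The force is pushing radially outward, so I allow 3 mm more radius on the next part.

Call:
drive_tool:
  moves:
    - [[-0.003, 0.009, 0, 0, 0, 0.004, 255], [-0.0055, 0.0172, 0, 0, 0, 0.005, 255], [-0.0075, 0.025, 0, 0, 0, 0.005, 255], [-0.009, 0.0315, 0, 0, 0, 0.005, 255], [-0.0097, 0.037, 0, 0, 0, 0.005, 255]]

```text
clock: 14.48
tcp_pos: [0.5614, -0.069, 0.1704]
orientation: [0.709, 0.008, 0.705, -0.007]
wrist_force: [-0.8, -3.1, 4.3]
finger_gap: 0.0107
```

Run:
```python
from h import *
arc([1.48,1.51,1.54,1.5708])
for c in("scene","top"):
    im=cams.read_camera(c)
    cv2.imwrite(f"pics/{c}9.png",cv2.resize(im[130:250,240:390],None,fx=5,fy=5,interpolation=cv2.INTER_CUBIC))
```

```text
theta now 1.4584841580262737 r 0.13354239741097856 F [-0.8 -3.1  4.3]
1.48 [0.0032 0.0032 0.0005]
1.51 [0.003  0.0071 0.0005]
1.54 [0.0028 0.011  0.0005]
t 14.475 tcp [ 0.5614 -0.069   0.1704] gap 0.0107 F [-0.8 -3.1  4.3] q [-0.27  0.31 -0.1   1.15  0.   -0.24]
shift [0.0027 0.015  0.0005] turn [-0.0002  0.0057 -0.0013]
```

View pics/scene9.png

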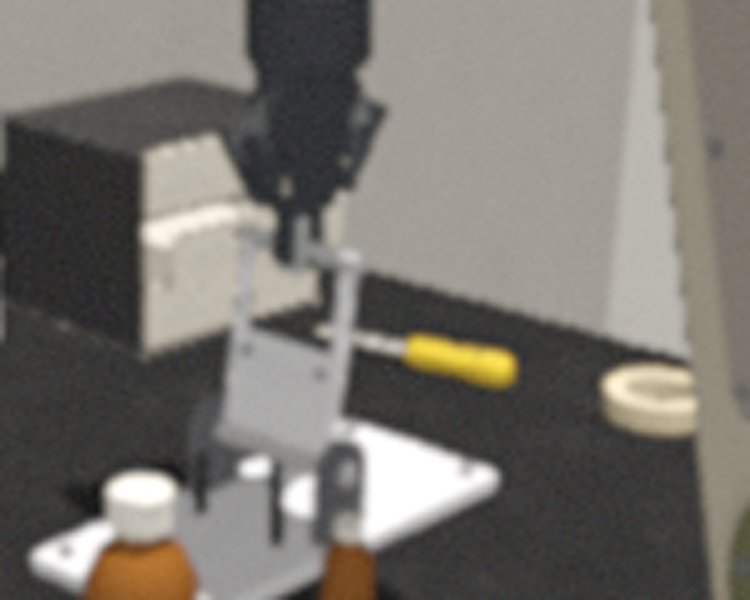

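The flap is nearly upright. Slowly through the last 14 mm.

Call:
drive_tool:
  moves:
    - [[0, 0.004, 0, 0, 0.003, 0, 255], [0, 0.008, 0, 0, 0.003, 0, 255], [0, 0.011, 0, 0, 0.003, 0, 255], [0, 0.013, 0, 0, 0.003, 0, 255], [0, 0.014, 0, 0, 0.003, 0, 255]]

```text
clock: 15.2
tcp_pos: [0.5615, -0.0546, 0.1706]
orientation: [0.708, 0.008, 0.706, -0.007]
wrist_force: [0.1, -2.3, -3.8]
finger_gap: 0.0107
```

Run:
```python
from h import *
arc([1.5708])
im=cams.read_camera("scene");c=cv2.resize(im[130:250,240:390],None,fx=5,fy=5,interpolation=cv2.INTER_CUBIC)
cv2.imwrite("pics/scene10.png",c)
H=np.array([.561,-.054,.055]);u=np.array([np.cos(1.549),np.sin(1.549),0]);v=np.array([-u[1],u[0],0])
f=lambda X:tuple(int(round(a)) for a in (proj("scene",X)-[240,130]+.5)*5)
for th,col in((1.5708,(0,255,0)),(1.4908,(0,0,255)),(1.6508,(255,0,0))):
    for w in(.04,-.04):
        d=np.array([-np.cos(th)*u[0],-np.cos(th)*u[1],np.sin(th)])
        cv2.line(c,f(H+v*w),f(H+v*w+.13*d),col,1)
cv2.imwrite("pics/scene10o.png",c)
im=cams.read_camera("top");cv2.imwrite("pics/top10.png",im)
```

```text
theta now 1.566008641365126 r 0.1329239689536763 F [ 0.1 -2.3 -3.8]
t 15.2 tcp [ 0.5615 -0.0546  0.1706] gap 0.0107 F [ 0.1 -2.3 -3.8] q [-0.24  0.31 -0.1   1.15  0.   -0.22]
shift [0.0029 0.0006 0.0006] turn [ 0.0004  0.0026 -0.0014]
```

View pics/scene10.png

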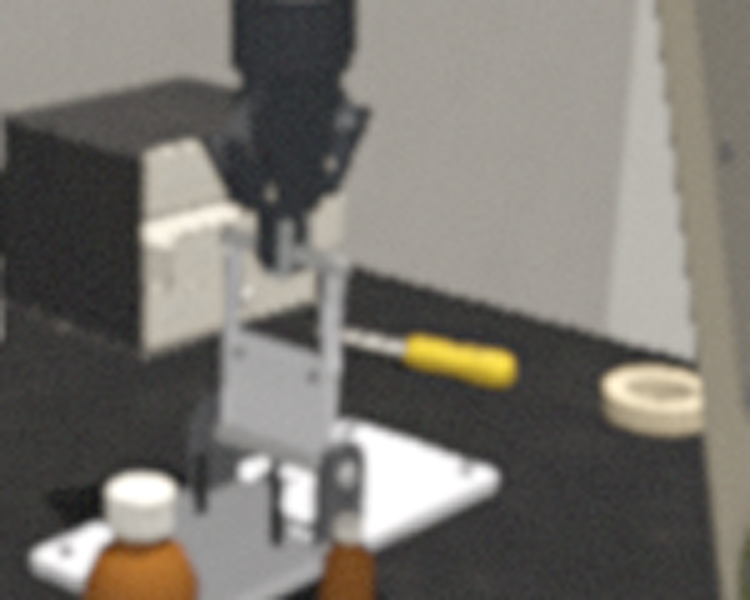

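View pics/scene10o.png

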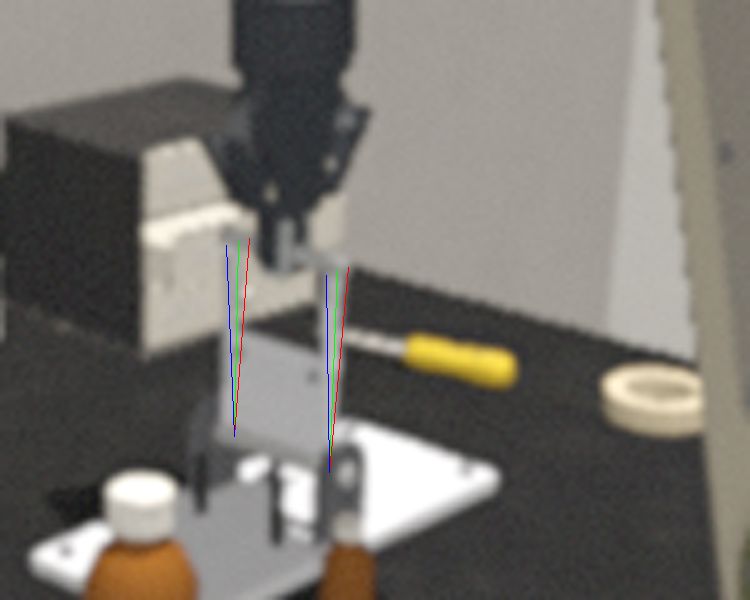

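Run:
```python
from h import *
ims=[cams.read_camera("scene").astype(float) for _ in range(4)]
im=np.clip(np.mean(ims,0),0,255).astype(np.uint8)
r,k,S=165,272,9
c=cv2.resize(im[r:r+64,k:k+48],None,fx=S,fy=S,interpolation=cv2.INTER_CUBIC);c2=c.copy()
H=np.array([.561,-.054,.055]);u=np.array([np.cos(1.549),np.sin(1.549),0]);v=np.array([-u[1],u[0],0])
f=lambda X:tuple(int(round(a)) for a in (proj("scene",X)-[k,r]+.5)*S)
for th,col in((1.5708,(0,255,0)),(1.4908,(0,0,255)),(1.6508,(255,0,0))):
    for w in(.044,.036,-.036,-.044):
        d=np.array([-np.cos(th)*u[0],-np.cos(th)*u[1],np.sin(th)])
        cv2.line(c2,f(H+v*w),f(H+v*w+.136*d),col,1)
cv2.imwrite("pics/z.png",cv2.resize(np.hstack([c,c2]),None,fx=.9,fy=.9))
s=readout.get_state();print(s["clock"],s["tcp_pos"],s["wrist_force"],s["finger_gap"])
```

```text
15.5 [ 0.56155422 -0.05435578  0.17045841] [-1.19417145 -1.30702149  5.96105736] 0.01040892653333932
```

View pics/z.png

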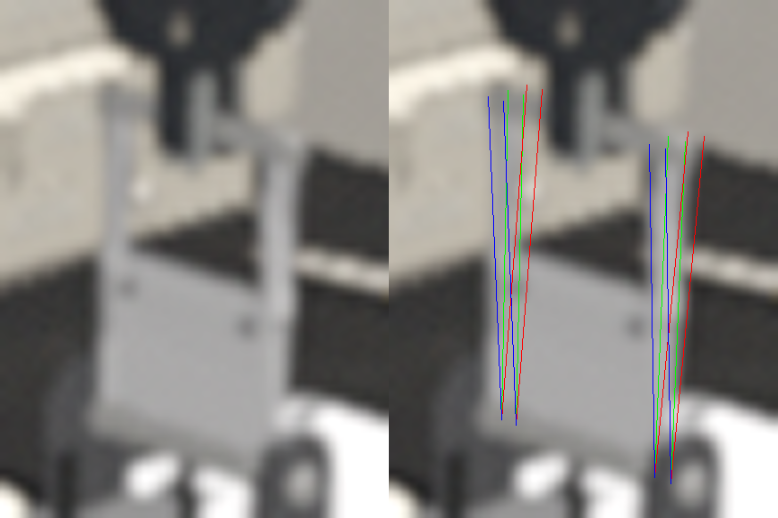

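View pics/top10.png

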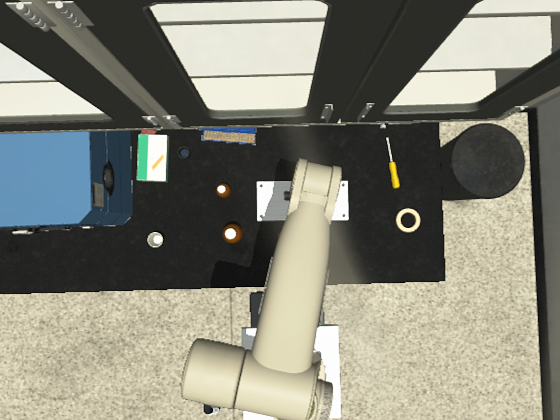

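The flap's edges match the green (upright) lines, giving about 1.56 rad. The bottle stands free at (223,189) in the top view. The crucible, tape and driver haven't moved. One hold call to settle, then hand in.

Call:
drive_tool:
  moves:
    - [[0, 0.0005, 0, 0, 0, 0, 255], [0, 0.0005, 0, 0, 0, 0, 255], [0, 0.0005, 0, 0, 0, 0, 255], [0, 0.0005, 0, 0, 0, 0, 255], [0, 0.0005, 0, 0, 0, 0, 255]]

```text
clock: 16.12
tcp_pos: [0.5616, -0.0534, 0.1704]
orientation: [0.708, 0.009, 0.706, -0.006]
wrist_force: [-0.7, -1.2, 4.7]
finger_gap: 0.0104
```

Run:
```python
from h import *
arc([1.5708])
for c in("scene","top"):
    cams.read_camera(c)
    for n in("bottle_center","crucible_center","tape_center","driver_center"):print(c,n,[(round(d["conf"],2),np.round(d["point"],0).tolist()) for d in finder.regions_of(c,n)])
s=readout.get_state();print(s["clock"],s["tcp_pos"],np.abs(s["qvel"]).max(),s["wrist_force"])
print(env.hand_in())
```

```text
theta now 1.5754824992156937 r 0.13273800569416533 F [-0.7 -1.2  4.7]
t 16.125 tcp [ 0.5616 -0.0534  0.1704] gap 0.0104 F [-0.7 -1.2  4.7] q [-0.24  0.31 -0.1   1.15  0.   -0.22]
shift [ 0.0027 -0.0006  0.0007] turn [ 0.0007  0.0025 -0.0034]
scene bottle_center [(0.78, [223.0, 246.0]), (0.69, [268.0, 253.0]), (0.45, [308.0, 246.0])]
scene crucible_center [(0.98, [192.0, 306.0]), (0.6, [374.0, 209.0])]
scene tape_center [(0.46, [372.0, 209.0])]
scene driver_center [(0.67, [328.0, 203.0])]
top bottle_center [(0.71, [233.0, 233.0]), (0.67, [225.0, 189.0])]
top crucible_center [(0.62, [154.0, 236.0])]
top tape_center [(0.66, [415.0, 219.0])]
top driver_center [(0.73, [392.0, 175.0])]
16.625 [ 0.56157307 -0.0533444   0.17044802] 0.001504385504302464 [-0.27971851 -1.16916992  4.6427366 ]
the job is handed in; nothing more can be done
None
```

I lifted the mid-sized bottle off the plate and stood it upright on the free worktop at about (0.60, 0.20). Then I gripped the flap's bar, swung it up to its balance point, and handed the job in at 16.6 s with the bar still gripped. The hand-in reports no verdict.

**Last checks:**
- **Flap angle:** the arm's position gives 1.575 rad. The flap's edges in an enlarged picture, taken just before a last 1 mm nudge, gave about 1.56 rad. Upright is 1.571 rad.
- **Grip:** the fingers are closed on the bar with a gap of 10.4 mm, and the arm is still.
- **Bottle:** it stands upright and untouched.
- **Crucible, tape and screwdriver:** they are where they were, within the few pixels of scatter in the networks' reports.

**Disagreement:** the bar's apparent distance from the hinge came out at 0.133 m instead of 0.130 m, with up to about 14 N pushing outward along the swing. I put it down to a few millimetres of grasp or calibration error and allowed 3 mm more radius near the end. About 5 N was left on the wrist at hand-in.

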